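# Swing the filling chute round to the open jar and pin it

### The job

Turn the swivel chute of the filling turret, the shorter way round, until its spout stands over the one jar that has no cap. Then take the loose locking pin from its stand and lock the chute there: pin through the hole in the chute arm and into the index block below, feeling gently for the hole, until the pin's head sits down on the arm; let go. Leave the jars where they stand.

Things in the scene. Friction and masses are not known exactly. Their poses are not given: they have to be found in the camera images.
- turret: grey drum, 160 mm across, fixed; origin on the bench at its axis, z up. On top, four steel index blocks at 60, 120, -120, -60 degrees (counter-clockwise from its x), tops at z 86 mm, each with a 13.5 mm vertical hole 62 mm from the axis. The blocks may all be set off together by up to 7.5 degrees (8 mm) either way: feel for the hole. A jar stands by each, 118 mm from the axis
- chute (a joint): angle of the chute arm (rad), 0 when it points along the turret's x axis, growing counter-clockwise from above; turns endlessly against friction (0.12 N m) and stays where it is left. It starts within 0.5 of 0; the long way round is beyond 2.62 either way, which is never needed
- chute_grip (a point): on the turret's axis at z 120 mm, the point to grip: the black bar handle on the chute's hub, 52 mm long along the arm, 14 mm thick, from z 99 to z 135 mm. Its x axis points along the arm to the spout
- chute_hole (a point): mouth of the vertical 13.5 mm hole in the 8 mm thick, 40 mm wide aluminium chute arm, 62 mm from the axis; on the arm's top face at z 96 mm; 2 mm of air between arm and index blocks
- chute_spout (a point): centre of the lower rim of the funnel (44 mm wide at the top, 27 mm below, 26 mm high) at the end of the chute arm, 118 mm from the axis, z 88 mm. Its x axis points outward along the arm
- jar_open: clear amber glass jar with no cap, 44 mm wide, 75 mm high; origin at the centre of its underside. It stands at one of the four blocks
- jar_cap_a: amber glass jar with a screw cap, 46 mm wide, 70 mm high; origin at the centre of its underside
- jar_cap_b: amber glass jar with a screw cap, 42 mm wide, 82 mm high; origin at the centre of its underside
- jar_cap_c: amber glass jar with a screw cap, 46 mm wide, 70 mm high; origin at the centre of its underside
- pin_stand: dark steel block, 56 x 56 x 36 mm, fixed, with the pin standing in its vertical 15.5 mm hole; origin at the centre of its underside
- pin: steel locking pin, about 120 g: round head 23 mm wide, 30 mm high, above a shaft 12 mm wide, 24 mm long with a 0.5 mm chamfered foot; origin on its axis at the underside of the head (at the start on the stand's top, z 36 mm), z up. Fully home, its head rests on the arm and its shaft reaches 14 mm into the index block. Never press it on the turret or chute with more than 40 N
- pin_foot (a point): centre of the foot of the pin's shaft, 24 mm below the underside of the head
Things that resemble listed ones, but are neither listed nor needed, are in the scene too. What is meant by the pin is not orange or turquoise, and is the smaller of those in its own colour.

How it is judged (in metres and radians):
On the way:
1. the chute's spout stands over the open jar (within 22 mm) (horizontal distance between chute_spout and jar_open below 0.022 m), for 0.2 s.
At the end, for the whole second after the job is handed in: The spout stands within 22 mm of the open jar's axis seen from above, and the released pin stands upright and at rest (within 7 degrees) in the chute's hole with the underside of its head within 4 mm of the hole's mouth, which it can only do with its shaft in the index block (horizontal distance between chute_spout and jar_open below 0.022 m and distance between pin and chute_hole below 0.004 m and angle between pin's own z axis and vertical below 0.12 rad and linear speed of pin below 0.02 m/s); the robot touches nothing.
It fails at once if the chute is turned the long way round (more than 2.62 rad from its zero) (value of joint chute above 2.62 rad or value of joint chute below -2.62 rad).
It fails at once if the pin is pressed against the turret or its chute with more than 40 N (contact force between pin and turret above 40 N).
It fails at once if a jar is moved by more than 15 mm or tipped (distance of any of jar_open, jar_cap_a, jar_cap_b, jar_cap_c from where it was at the start of the episode above 0.015 m or angle between any of jar_open, jar_cap_a, jar_cap_b, jar_cap_c's own z axis and vertical above 0.3 rad).
It also fails if it takes over 72 s, if anything falls off the work surface, if the arm or the gripper's body presses on something with over 40 N, if the wrist force passes 120 N, or if a joint passes its speed limit or range.

### The arm

A 6-joint arm with a two-finger parallel gripper is mounted at the origin on the work surface; the furniture and walls round the work are solid. World frame = base frame: x ahead of the robot, y to its left, z up, the work surface at z = 0. Lengths are in mm, angles in rad, forces in N, time in s.
With the tool pointing down it reaches from about 275 to 875 mm from the base axis. Payload 12.5 kg.
Tool frame: the origin (TCP) lies on the centre line of the jaws, within the pads' length; the fingertips stand 22 mm ahead of it and the grasp point (between the pads) lies 3 mm ahead of it; z points along the fingers, y is the line along which they close (so a half turn about z gives the same grasp; the last joint's range is limited). The gripper opens to 85 mm and grips with 20 to 120 N. Pads are 22 mm wide; open, the fingers measure 114 mm over their backs; the gripper's body (76 mm by 85 mm) begins 54 mm behind the grasp point. The pads swing forward as they close: fully open they stand 13 mm farther back than shut.
Start: joints at [-1.369, 0.351, 1.652, -0, 1.139, -0.085], TCP at [155.606, -527.514, 253.29] pointing down, gripper open.
Joint ranges: [-2.75, 2.75], [-0.79, 2.1], [0.01, 2.65], [-1.57, 4.71], [0.07, 3.14], [-2.87, 2.87]. Speed limits (rad/s): [2.22, 2.22, 2.79, 3.14, 3.14, 3.14].

### API

Orientations are given as a unit quaternion [x, y, z, w].
In Python, from cell import robot, vision, sign_off gives the robot as it stands. The module is installed in compiled form; this text tells all that it offers.
- The arm moves only by the tool play_rows, never from a script. Its argument "targets" is a list of rows, each an object with "gripper": the closure, from 0 (fully open) to 1 (shut); "xyz": the shift along the tool's x, y, z each as a share of 0.03 m, from -1 to 1, a list of three; "spin": the turn about the tool's z as a share of 0.12 rad, from -1 to 1. In form: [{"gripper": gripper, "xyz": [tx, ty, tz], "spin": spin}, ...]. A call has 1 to 10 rows; each row shifts and turns the commanded pose from where the row before left it, along the tool's axes as they then stand; what a row does not reach is not made up. A row lasts 1/8 s, in which the tool goes at most 62.5 mm and 10.7 degrees, less where a joint would pass 70% of its speed; a pose out of reach is approached as far as the arm can. A call with a number of a shift or a turn outside -1 to 1 is refused whole. A call with a gripper value outside its range is refused whole. The fingers move at their own pace and stop on an object; "newtons" is the grip in N (left out, the last holds). Time passes only in rows, so rows that do not move let the fingers close. It gives the time, the measured TCP pose, the force, the opening and the grip force at its end, in the units of the state.
- robot.read_state(): the state, without advancing time (a new reading comes with each control period).
- vision.grab_frame(name): name is "scene" or "top"; returns the picture (400x640x3 uint8, red, green, blue); there is no depth.
- vision.camera_info(name): a dict with "K" (3x3 intrinsics, pixels), "view" (4x4, takes a point from world to camera coordinates). Camera axes: x right, y down, z forward; pixel columns grow to the right and rows downward; lengths in mm; the calibration is good to about 2 mm. A picture is of the moment at which its call begins. camera_info takes no time and is no camera call.
- sign_off(): hands the job in; it is judged then, once.
Trained networks look in the newest picture that a camera, given by its name, has taken for a name from the list of things; names that differ only in an ending like _2 or _b are one class to them, and where a whole thing is asked for, a point or a joint stands for the part that bears it (a point fixed in the world has none). Each returns a list of dicts, best first, with "conf" (0 to 1); they miss things now and then, are a little off and sometimes report something else, mostly with a low value. They report only what shows in the picture. A call takes as long as a camera call. They do not tell look-alikes from the thing itself.
- vision.look_for(label, camera): "rect" ([left, top, right, bottom] in pixels, round what is visible of it).
The state is a dict: "clock": time; "joint_positions": joint angles; "qvel": joint speeds; "tau": joint torques, N m; "eef_pos": TCP position; "tcp_rot": TCP orientation; "force": force on the tool from outside, world axes, zero at the start; "moment": the same for the moment, N m; "gripper_width": finger opening in mm; "gripper_force": force on a finger pad.
Only numpy, scipy, OpenCV 4.12 (cv2) and the standard library are available. Lean on these libraries where they do the work, as an engineer would, in place of code of your own. Each camera call takes 0.05 s, during which the arm holds its last target. There are 200 camera calls.

## Working session

There is one attempt and no reset: what is moved stays moved. The work goes in short steps, Python scripts to look and compute and a tool call to move; the robot and the scene stay as the last step left them, time stands still between calls to the robot, and variables do not carry over. Pictures are saved under pics/ and viewed, at most 10 in all, crops included, and the job is handed in when it is done.

Besides the shell and the picture viewer there is one more tool, called after "Call:" as name(argument=value, ...) on one line, values as JSON. play_rows: Moves the arm, as the interface text tells. Its arguments: {"type":"object","properties":{"targets":{"type":"array"},"newtons":{"type":"number"}},"required":["targets"]}

```bash
mkdir -p pics
python3 - <<'E'
from cell import robot, vision
import cv2, json
for n in ("scene","top"):
    im=vision.grab_frame(n); cv2.imwrite(f"pics/{n}0.png",im[:,:,::-1])
    i=vision.camera_info(n); print(n,i["K"],i["view"])
    for l in ("turret","chute","chute_spout","jar_open","jar_cap_a","pin_stand","pin"):
        print(l,[(round(d["conf"],2),[int(x) for x in d["rect"]]) for d in vision.look_for(l,n)][:7])
s=robot.read_state(); print(s)
E
```

```text
scene [[446.95786132   0.         325.98588138]
 [  0.         446.95786132 201.02105518]
 [  0.           0.           1.        ]] [[ 7.14061401e-01 -6.99950407e-01  1.36287688e-02 -3.13318378e+02]
 [-3.02796925e-01 -3.26336527e-01 -8.95443183e-01  2.62122991e+02]
 [ 6.31213385e-01  6.35274664e-01 -4.44967149e-01  7.71773058e+02]
 [ 0.00000000e+00  0.00000000e+00  0.00000000e+00  1.00000000e+00]]
turret [(0.74, [237, 164, 302, 239])]
chute [(0.6, [257, 165, 299, 198])]
chute_spout [(0.69, [262, 167, 300, 198])]
jar_open []
jar_cap_a [(0.77, [261, 216, 284, 246])]
pin_stand [(0.86, [387, 272, 426, 303]), (0.26, [399, 267, 409, 286])]
pin [(0.9, [377, 287, 394, 322]), (0.79, [377, 236, 397, 267]), (0.6, [396, 269, 411, 286])]
top [[449.15242049   0.         322.83092632]
 [  0.         449.15242049 195.40199679]
 [  0.           0.           1.        ]] [[ 4.59867978e-02 -9.98942047e-01 -4.57267267e-05  2.76603612e+01]
 [-9.78052974e-01 -4.50158466e-02 -2.03435382e-01  4.77435307e+02]
 [ 2.03218098e-01  9.40006493e-03 -9.79088374e-01  1.17397976e+03]
 [ 0.00000000e+00  0.00000000e+0
[... 546 characters left out ...]
ons': array([-1.36860558e+00,  3.50716534e-01,  1.65181392e+00,  1.20101171e-05,
        1.13909481e+00, -8.45999145e-02]), 'qvel': array([-8.02533235e-04,  6.19314534e-04,  8.03950015e-05,  1.09502786e-03,
        7.79359811e-04, -2.15457120e-03]), 'tau': array([ 3.98679658e-04, -5.05995011e+01, -2.91633582e+01,  1.19398950e-05,
        6.67685708e-04, -2.27192157e-05]), 'eef_pos': array([ 155.60478054, -527.50946292,  253.27519801]), 'tcp_rot': array([ 9.89736853e-01,  1.42901929e-01,  4.48638343e-06, -1.66001933e-05]), 'force': array([-0.10851212,  0.51468831, -0.18721679]), 'moment': array([ 0.01234831, -0.0071801 , -0.03798437]), 'gripper_force': 0.0, 'gripper_width': 85.61226094718391}
```

Run:
```python
import cv2
t=cv2.imread("pics/top0.png"); c=t[120:270,190:470]; 
cv2.imwrite("pics/top0c.png",cv2.resize(c,(784,420),interpolation=cv2.INTER_CUBIC))
t=cv2.imread("pics/scene0.png"); c=t[150:340,220:450]; 
cv2.imwrite("pics/scene0c.png",cv2.resize(c,(690,570),interpolation=cv2.INTER_CUBIC))
```

```text
(no output)
```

View pics/top0c.png

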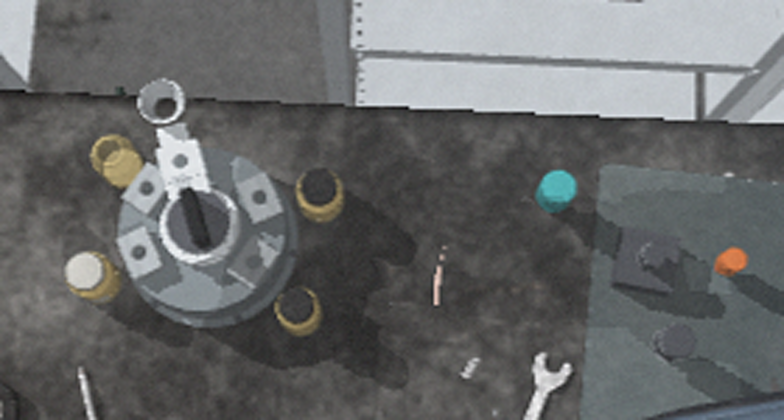

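View pics/scene0c.png

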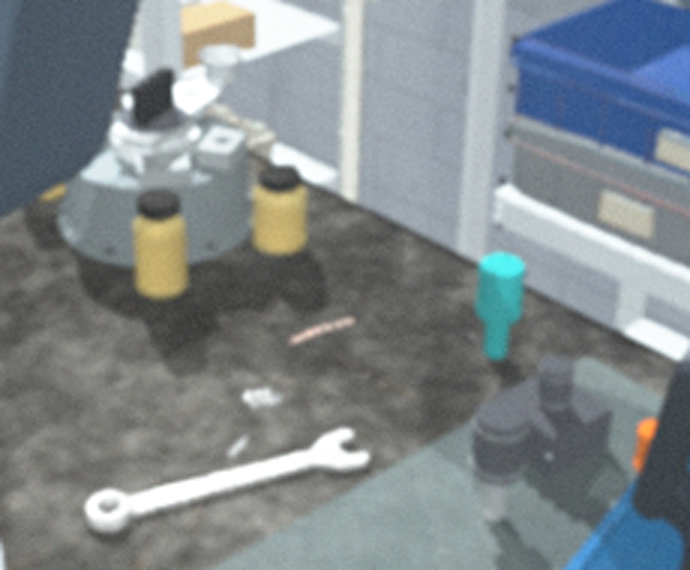

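The top crop shows the chute spout at crop (161,100) and the open jar at (115,160), which is the block at +60°. The capped jars are at (90,275), (298,310) and (320,193). The pin's head stands in the dark stand at (655,253), with a larger grey look-alike at (675,342). I'll zoom in for subpixel picks.

Run:
```python
import cv2
t=cv2.imread("pics/top0.png"); c=t[145:240,210:310]
cv2.imwrite("pics/t1.png",cv2.resize(c,None,fx=6,fy=6,interpolation=cv2.INTER_CUBIC))
c=t[175:260,380:470]
cv2.imwrite("pics/t2.png",cv2.resize(c,None,fx=6,fy=6,interpolation=cv2.INTER_CUBIC))
```

```text
(no output)
```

View pics/t1.png

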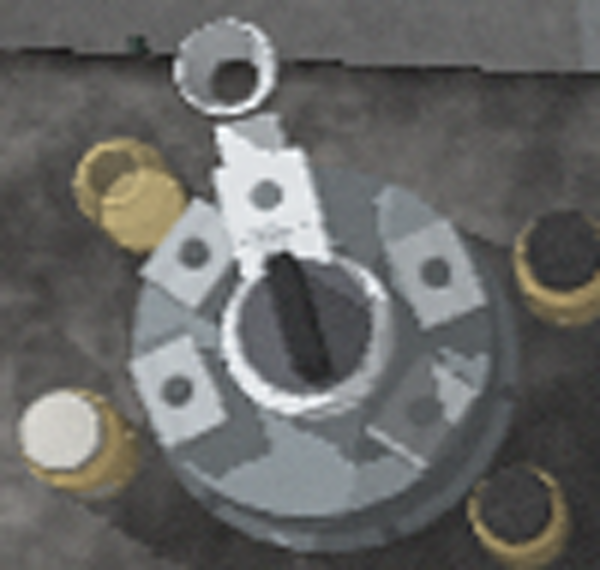

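View pics/t2.png

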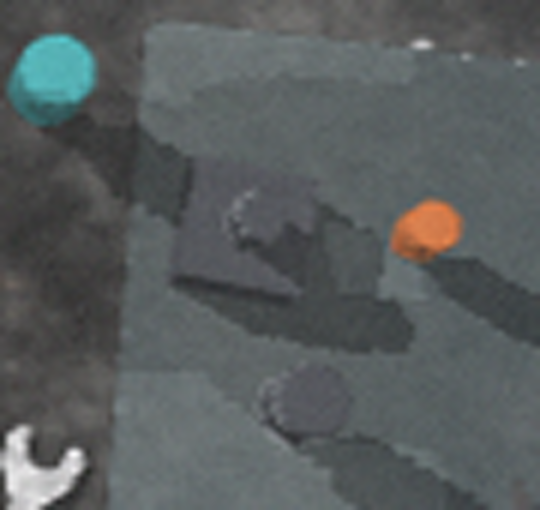

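```bash
cat > h.py <<'E'
import numpy as np
from cell import vision
def px2w(u,v,z,cam="top"):
    i=vision.camera_info(cam); V=np.array(i["view"]); R=V[:3,:3]; c=-R.T@V[:3,3]
    d=R.T@np.linalg.inv(np.array(i["K"]))@[u,v,1]
    return c+d*(z-c[2])/d[2]
def w2px(p,cam="top"):
    i=vision.camera_info(cam); V=np.array(i["view"]); q=np.array(i["K"])@(V[:3,:3]@p+V[:3,3]); return q[:2]/q[2]
E
python3 - <<'E'
from h import *
from scipy.optimize import least_squares
A=lambda x,y,z:px2w(210+x/6-.5+.08,145+y/6-.5+.08,z)[:2]
H=np.array([A(*p,86) for p in [(195,253),(178,390),(425,408),(437,271)]]); print("holes",H)
ang=np.radians([60,120,-120,-60])
f=lambda p:(H-(p[:2]+62*np.c_[np.cos(ang+p[2]),np.sin(ang+p[2])])).ravel()
r=least_squares(f,[*H.mean(0),0]); print("axis,yaw(blocks)",r.x[:2],np.degrees(r.x[2]),r.fun)
c=r.x[:2]
for n,p in {"armhole":(266,194,96),"spout":(225,67,114),"barA":(282,258,135),"barB":(316,380,135),"open":(118,178,75),"white":(60,430,82),"dark1":(565,248,70),"dark2":(515,505,70),"white70":(60,430,70),"dark2_82":(515,505,82),"drumhub":(306,330,99)}.items():
    q=A(*p); d=q-c; print(n,q,np.hypot(*d),np.degrees(np.arctan2(d[1],d[0])))
B=lambda x,y,z:px2w(380+x/6-.42,175+y/6-.42,z)[:2]
print("stand",[B(*p,36) for p in [(192,158),(178,276),(302,293),(318,175),(247,226)]])
print("pinhead",B(280,212,66)); 
for z in(60,66,70): print("big",B(312,400,z))
# scene view: pin head top centre
for (u,v) in [(220+557/3,150+366/3)]: print("scene pintop",px2w(u-.3,v-.3,66,"scene"))
print("cam",-np.array(vision.camera_info("top")["view"])[:3,:3].T@np.array(vision.camera_info("top")["view"])[:3,3])
E
```

```text
holes [[481.55635723 264.04710456]
 [419.99183903 266.40183795]
 [416.99972518 158.06117609]
 [478.34524781 156.76505379]]
axis,yaw(blocks) [449.22329231 211.3187931 ] -1.6611290081366012 [-0.21038274 -0.04406781  0.19904395  0.51340282  0.31988053 -0.48523773
 -0.30854174  0.01590273]
armhole [507.33693489 233.1015791 ] 62.061946633322535 20.54754798328163
spout [559.19324414 252.37405983] 117.38366680016414 20.472196320212817
barA [470.3426996  217.58229376] 22.028636022102845 16.519071094467673
barB [418.74410794 199.3772589 ] 32.735010599848344 -158.6050967002238
open [516.77301628 303.52588674] 114.30272668403485 53.773977290013356
white [400.59137285 317.23146538] 116.5442308337786 114.66316668268496
dark1 [494.97337702 101.8114301 ] 118.67995955877299 -67.32575960813591
dark2 [378.35557383 117.42118573] 117.63925447003096 -127.04309667013479
white70 [402.37897191 320.10785553] 118.44598118340427 113.29660044132147
dark2_82 [376.81299514 116.61204527] 119.21669019629567 -127.40058069224392
drumhub [446.73992453 210.55490666] 2.59819899697246 -162.90204972157088
stand [array([ 474.13702324, -194.4252942 ]), array([ 419.28400739, -188.40091384]), array([ 414.08698679, -244.55677995]), array([ 468.86319334, -251.99527308]), array([ 443.72600018, -219.62089445])]
pinhead [ 445.34426303 -227.87450953]
big [ 363.01812549 -243.23505527]
big [ 362.33089233 -241.81250675]
big [ 361.8727369  -240.86414107]
scene pintop [ 443.73593302 -217.97147959   66.        ]
cam [ 227.11107724   38.08776648 1246.55842776]
```

Call:
play_rows(targets=[{"gripper":0,"xyz":[0.4,-0.4,0],"spin":-0.6},{"gripper":0,"xyz":[0.9,-0.98,0],"spin":0},{"gripper":0,"xyz":[0.9,-0.98,0],"spin":0},{"gripper":0,"xyz":[0.9,-0.98,0],"spin":0},{"gripper":0,"xyz":[0.9,-0.98,0],"spin":0},{"gripper":0,"xyz":[0.9,-0.98,0],"spin":0},{"gripper":0,"xyz":[0.9,-0.98,0],"spin":0},{"gripper":0,"xyz":[0.9,-0.98,0],"spin":0},{"gripper":0,"xyz":[0.9,-0.98,0],"spin":0},{"gripper":0,"xyz":[0.9,-0.98,0],"spin":0}], newtons=40)

```text
clock: 2.05
eef_pos: [298.7, -178.4, 253.5]
tcp_rot: [0.984, 0.178, 0.0, 0.0]
force: [-0.0, 0.1, -0.2]
gripper_width: 85.3
gripper_force: 0.0
```

Call:
play_rows(targets=[{"gripper":0,"xyz":[0.9,-0.98,0],"spin":0},{"gripper":0,"xyz":[0.9,-0.98,0],"spin":0},{"gripper":0,"xyz":[0.9,-0.98,0],"spin":0},{"gripper":0,"xyz":[0.9,-0.98,0],"spin":0},{"gripper":0,"xyz":[0.9,-0.98,0],"spin":0},{"gripper":0,"xyz":[0.9,-0.98,0],"spin":0},{"gripper":0,"xyz":[0.9,-0.98,0],"spin":0},{"gripper":0,"xyz":[0.9,-0.98,0],"spin":0},{"gripper":0,"xyz":[0.9,-0.98,0],"spin":0},{"gripper":0,"xyz":[0,0,0],"spin":0}])

```text
clock: 3.3
eef_pos: [433.4, 155.2, 253.1]
tcp_rot: [0.984, 0.18, 0.0, -0.0]
force: [-0.7, -1.0, -0.0]
gripper_width: 85.4
gripper_force: 0.0
```

```bash
cat >> h.py <<'E'
def goto(target,heading_deg=None):
    """tool-frame shift in shares of 30 mm (after the turn), and spin in shares of .12 rad"""
    from cell import robot
    s=robot.read_state(); q=s["tcp_rot"]; hd=2*np.arctan2(q[1],q[0])
    h=hd if heading_deg is None else np.radians(heading_deg)
    sp=-((h-hd+np.pi)%(2*np.pi)-np.pi)/.12
    d=np.array(target)-s["eef_pos"]
    print("t",s["clock"],"pos",s["eef_pos"].round(1),"hd",round(np.degrees(hd),2),"quat",np.round(q,4),"j",s["joint_positions"].round(2),"F",s["force"].round(1),"w",round(s["gripper_width"],1))
    print("rows total xyz",np.round([(d[0]*np.cos(h)+d[1]*np.sin(h))/30,(d[0]*np.sin(h)-d[1]*np.cos(h))/30,-d[2]/30],3),"spin",round(sp,2))
E
python3 -c "
from h import *
goto([449.2,211.3,125],20.5)"
```

```text
t 3.3 pos [433.4 155.2 253.1] hd 20.7 quat [ 9.837e-01  1.797e-01  1.000e-04 -1.000e-04] j [0.24 0.19 1.87 0.   1.08 1.45] F [-0.7 -1.  -0. ] w 85.4
rows total xyz [ 1.148 -1.566  4.272] spin 0.03
```

Call:
play_rows(targets=[{"gripper":0,"xyz":[0.6,-0.8,0.3],"spin":0},{"gripper":0,"xyz":[0.55,-0.77,0.6],"spin":0},{"gripper":0,"xyz":[0,0,0.8],"spin":0},{"gripper":0,"xyz":[0,0,0.8],"spin":0},{"gripper":0,"xyz":[0,0,0.7],"spin":0},{"gripper":0,"xyz":[0,0,0.6],"spin":0},{"gripper":0,"xyz":[0,0,0.4],"spin":0},{"gripper":0,"xyz":[0,0,0],"spin":0}])

```text
clock: 4.3
eef_pos: [448.4, 209.3, 126.9]
tcp_rot: [0.984, 0.178, -0.001, 0.0]
force: [0.2, -0.5, 1.0]
gripper_width: 85.5
gripper_force: 0.0
```

Call:
play_rows(targets=[{"gripper":1,"xyz":[0,0,0],"spin":0},{"gripper":1,"xyz":[0,0,0],"spin":0},{"gripper":1,"xyz":[0,0,0],"spin":0},{"gripper":1,"xyz":[0,0,0],"spin":0},{"gripper":1,"xyz":[0,0,0],"spin":0},{"gripper":1,"xyz":[0,0,0],"spin":0}])

```text
clock: 5.05
eef_pos: [447.5, 213.1, 127.9]
tcp_rot: [0.984, 0.178, -0.0, -0.003]
force: [-13.9, 31.0, 7.4]
gripper_width: 13.0
gripper_force: 45.3
```

```bash
python3 -c "
from h import *
goto([449.2,211.3,125],58.3)"
```

```text
t 5.05 pos [447.5 213.1 127.9] hd 20.51 quat [ 9.840e-01  1.781e-01 -2.000e-04 -2.800e-03] j [0.35 0.43 1.9  0.01 0.81 1.56] F [-13.9  31.    7.4] w 13.0
rows total xyz [-0.021  0.081  0.098] spin -5.5
```

Call:
play_rows(targets=[{"gripper":1,"xyz":[0,-0.13,0],"spin":0},{"gripper":1,"xyz":[0,0,0],"spin":0}])

```text
clock: 5.3
eef_pos: [447.4, 213.4, 127.9]
tcp_rot: [0.984, 0.179, 0.0, 0.0]
force: [-3.8, -2.0, 8.1]
gripper_width: 13.5
gripper_force: 46.6
```

Call:
play_rows(targets=[{"gripper":1,"xyz":[0,0,0],"spin":-0.5},{"gripper":1,"xyz":[0,0,0],"spin":-0.8},{"gripper":1,"xyz":[0,0,0],"spin":-0.8},{"gripper":1,"xyz":[0,0,0],"spin":-0.8},{"gripper":1,"xyz":[0,0,0],"spin":-0.8},{"gripper":1,"xyz":[0,0,0],"spin":-0.8},{"gripper":1,"xyz":[0,0,0],"spin":-0.6},{"gripper":1,"xyz":[0,0,0],"spin":-0.4},{"gripper":1,"xyz":[0,0,0],"spin":0},{"gripper":1,"xyz":[0,0,0],"spin":0}])

```text
clock: 6.55
eef_pos: [448.2, 212.6, 127.9]
tcp_rot: [0.873, 0.488, 0.0, 0.001]
force: [2.9, -10.7, 5.3]
gripper_width: 13.3
gripper_force: 46.2
```

```bash
python3 -c "
from h import *
from cell import robot
goto([449.2,211.3,125],58.3); print(robot.read_state()['moment'])"
```

```text
t 6.55 pos [448.2 212.6 127.9] hd 58.41 quat [8.729e-01 4.879e-01 4.000e-04 1.000e-03] j [ 0.35  0.43  1.9  -0.    0.81  0.9 ] F [  2.9 -10.7   5.3] w 13.3
rows total xyz [-0.017  0.052  0.098] spin 0.02
[-1.60961043 -0.43707286  0.04482495]
```

Call:
play_rows(targets=[{"gripper":0,"xyz":[0,0,0],"spin":0},{"gripper":0,"xyz":[0,0,0],"spin":0},{"gripper":0,"xyz":[0,0,-0.3],"spin":0},{"gripper":0,"xyz":[0,0,-0.8],"spin":0},{"gripper":0,"xyz":[0,0,-1],"spin":0},{"gripper":0,"xyz":[-0.5,0.5,-1],"spin":0},{"gripper":0,"xyz":[-1,1,-0.2],"spin":0},{"gripper":0,"xyz":[-1,1,0],"spin":0},{"gripper":0,"xyz":[-1,1,0],"spin":0},{"gripper":0,"xyz":[-1,1,0],"spin":0}])

```text
clock: 7.8
eef_pos: [491.7, 26.4, 227.0]
tcp_rot: [0.873, 0.488, 0.0, 0.0]
force: [-0.1, 0.8, -0.4]
gripper_width: 85.2
gripper_force: 0.0
```

Call:
play_rows(targets=[{"gripper":0,"xyz":[-1,1,0],"spin":0},{"gripper":0,"xyz":[-1,1,0],"spin":0},{"gripper":0,"xyz":[-1,1,0],"spin":0},{"gripper":0,"xyz":[0,0,0],"spin":0}])

```text
clock: 8.3
eef_pos: [521.3, -98.2, 226.7]
tcp_rot: [0.874, 0.486, 0.0, 0.0]
force: [0.0, 1.0, 0.5]
gripper_width: 85.4
gripper_force: 0.0
```

Run:
```python
from h import *
import cv2
goto([444,-222,180],0)
t=vision.grab_frame("top")[:,:,::-1]; cv2.imwrite("pics/top1.png",t)
cv2.imwrite("pics/t3.png",cv2.resize(t[145:240,210:310],None,fx=6,fy=6,interpolation=cv2.INTER_CUBIC))
```

```text
t 8.3 pos [521.3 -98.2 226.7] hd 58.22 quat [8.737e-01 4.865e-01 2.000e-04 3.000e-04] j [-0.27  0.35  1.73 -0.    1.06  0.28] F [0.  1.  0.5] w 85.4
rows total xyz [-2.576  4.126  1.557] spin 8.47
```

View pics/t3.png

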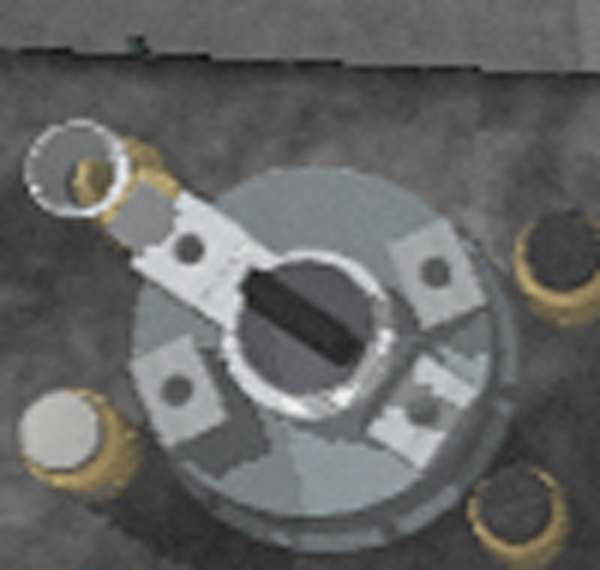

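The chute has turned and the spout at (78,168) is over the open jar at (120,170). The arm hole is at (190,249) and the other block holes are where they were. I'll refine these with centroids.

Run:
```python
from h import *
import cv2
from scipy.optimize import least_squares
def cen(f,x,y,bri):
    g=cv2.cvtColor(cv2.imread(f),cv2.COLOR_BGR2GRAY).astype(float)
    u,v=210+x/6-.42,145+y/6-.42
    for _ in range(5):
        Y,X=np.mgrid[0:400,0:640]; m=np.hypot(X-u,Y-v)<4.2
        ref=np.percentile(g[m],75); w=np.clip(ref-8-g,0,None)*m
        u,v=(w*X).sum()/w.sum(),(w*Y).sum()/w.sum()
    return u,v
for f,names in (("pics/top0.png",[(195,253),(178,390),(437,271)]),("pics/top1.png",[(178,390),(437,271),(425,408)])):
    print(f,[(np.round((np.array(cen(f,*p,0))),2)-0).tolist() for p in names],[px2w(*cen(f,*p,0),86)[:2].round(1) for p in names])
for f,p in (("pics/top0.png",(266,194)),("pics/top1.png",(190,249))):
    u=cen(f,*p,0); q=px2w(*u,96)[:2]; d=q-[449.2,211.3]; print("arm",np.round(u,2),q,np.hypot(*d),np.degrees(np.arctan2(d[1],d[0])))
H=np.array([px2w(*cen("pics/top0.png",*p,0),86)[:2] for p in [(195,253),(178,390),(437,271)]]+[px2w(*cen("pics/top1.png",425,408,0),86)[:2]])
ang=np.radians([60,120,-60,-120])
r=least_squares(lambda p:(H-(p[:2]+62*np.c_[np.cos(ang+p[2]),np.sin(ang+p[2])])).ravel(),[449,211,0]); print(r.x,np.degrees(r.x[2]),r.fun.round(2))
```

```text
pics/top0.png [[241.9, 186.81], [239.1, 209.72], [282.25, 189.98]] [array([481.4, 264.5]), array([419.6, 266.8]), array([477.7, 157.2])]
pics/top1.png [[239.03, 209.59], [282.23, 189.98], [280.37, 213.16]] [array([419.9, 267. ]), array([477.7, 157.2]), array([415.5, 158.1])]
arm [253.98 177.06] [506.95033426 232.90112908] 61.6580074715864 20.507976264797325
arm [241.01 186.04] [481.1468458  265.05577503] 62.53226612068848 59.27715060315547
[ 4.48535849e+02  2.11625978e+02 -3.34732817e-02] -1.917877766925514 [ 0.06  0.25  0.25  0.43 -0.02  0.24 -0.28 -0.91]
```

Call:
play_rows(targets=[{"gripper":0.3,"xyz":[0,0,0],"spin":1},{"gripper":0.3,"xyz":[0,0,0.3],"spin":1},{"gripper":0.3,"xyz":[0,0,0.3],"spin":1},{"gripper":0.3,"xyz":[0,0,0.3],"spin":1},{"gripper":0.3,"xyz":[0,0,0.3],"spin":1},{"gripper":0.3,"xyz":[0,0,0.3],"spin":1},{"gripper":0.3,"xyz":[0,0,0.3],"spin":1},{"gripper":0.3,"xyz":[0,0,0.3],"spin":1},{"gripper":0.3,"xyz":[0,0,0.3],"spin":1},{"gripper":0.3,"xyz":[0,0,0.3],"spin":1}])

```text
clock: 9.6
eef_pos: [520.8, -94.9, 145.4]
tcp_rot: [0.996, -0.092, 0.0, -0.0]
force: [0.6, -0.6, -0.7]
gripper_width: 59.7
gripper_force: 0.0
```

Call:
play_rows(targets=[{"gripper":0.3,"xyz":[0,0,0],"spin":1},{"gripper":0.3,"xyz":[0,0,0],"spin":1},{"gripper":0.3,"xyz":[0,0,0],"spin":1},{"gripper":0.3,"xyz":[0,0,0],"spin":0}])

```text
clock: 10.1
eef_pos: [520.9, -95.2, 145.6]
tcp_rot: [0.964, -0.266, 0.0, -0.0]
force: [0.2, 0.1, 0.0]
gripper_width: 59.8
gripper_force: 0.0
```

```bash
python3 -c "
from h import *
goto([444,-217.5,62])
B=lambda x,y,z:px2w(380+x/6-.42,175+y/6-.42,z)[:2]
print(B(432,228,60))"
```

```text
t 10.1 pos [520.9 -95.2 145.6] hd -30.9 quat [ 9.639e-01 -2.664e-01  0.000e+00 -1.000e-04] j [-0.27  0.45  1.8   0.    0.89  1.84] F [0.2 0.1 0. ] w 59.8
rows total xyz [-0.104  4.815  2.787] spin -0.0
[ 442.32124773 -296.96245144]
```

Call:
play_rows(targets=[{"gripper":0.3,"xyz":[-0.1,0.8,0],"spin":0},{"gripper":0.3,"xyz":[0,0.9,0],"spin":0},{"gripper":0.3,"xyz":[0,0.9,0],"spin":0},{"gripper":0.3,"xyz":[0,0.9,0],"spin":0},{"gripper":0.3,"xyz":[0,0.9,0],"spin":0},{"gripper":0.3,"xyz":[0,0.41,0.3],"spin":0},{"gripper":0.3,"xyz":[0,0,0.7],"spin":0},{"gripper":0.3,"xyz":[0,0,0.7],"spin":0},{"gripper":0.3,"xyz":[0,0,0.5],"spin":0},{"gripper":0.3,"xyz":[0,0,0],"spin":0}])

```text
clock: 11.35
eef_pos: [443.7, -217.7, 78.3]
tcp_rot: [0.964, -0.267, -0.001, -0.0]
force: [-0.7, 0.6, -0.0]
gripper_width: 59.7
gripper_force: 0.0
```

Run:
```python
from h import *
import cv2
goto([444,-217.5,62])
t=vision.grab_frame("scene")[:,:,::-1]
cv2.imwrite("pics/s2.png",cv2.resize(t[210:330,340:470],None,fx=5,fy=5,interpolation=cv2.INTER_CUBIC))
```

```text
t 11.35 pos [ 443.7 -217.7   78.3] hd -30.95 quat [ 9.638e-01 -2.668e-01 -1.000e-03 -3.000e-04] j [-0.55  0.52  1.92  0.    0.7   1.56] F [-0.7  0.6 -0. ] w 59.7
rows total xyz [ 0.006 -0.01   0.545] spin -0.0
```

View pics/s2.png

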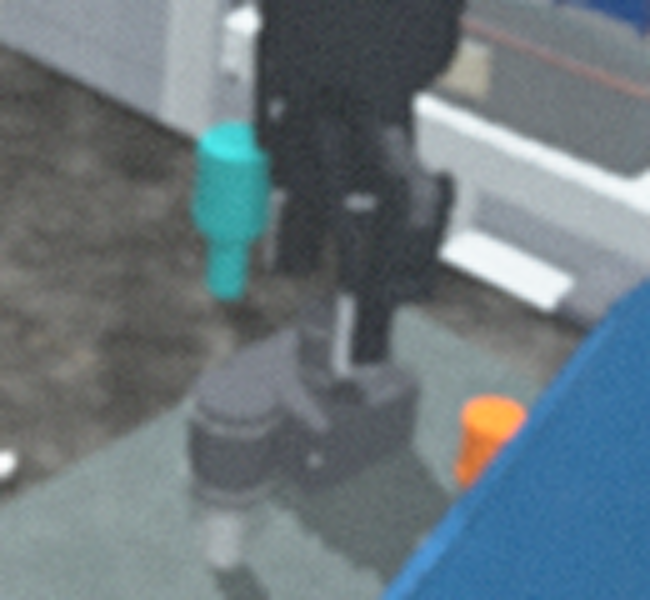

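The near finger at (365,300) stands beside the pin head at (320,330), so the jaws straddle the head. Next: lower, grip lightly to centre it, open, turn 90° and grip again.

Call:
play_rows(targets=[{"gripper":0.3,"xyz":[0,0,0.3],"spin":0},{"gripper":0.3,"xyz":[0,0,0.2],"spin":0},{"gripper":0.3,"xyz":[0,0,0],"spin":0},{"gripper":1,"xyz":[0,0,0],"spin":0},{"gripper":1,"xyz":[0,0,0],"spin":0},{"gripper":1,"xyz":[0,0,0],"spin":0},{"gripper":1,"xyz":[0,0,0],"spin":0},{"gripper":1,"xyz":[0,0,0],"spin":0},{"gripper":1,"xyz":[0,0,0],"spin":0}], newtons=25)

```text
clock: 12.52
eef_pos: [444.2, -218.4, 64.6]
tcp_rot: [0.964, -0.267, 0.0, 0.0]
force: [-1.2, 0.9, 5.5]
gripper_width: 22.1
gripper_force: 24.5
```

Call:
play_rows(targets=[{"gripper":0.4,"xyz":[0,0,0],"spin":0},{"gripper":0.4,"xyz":[0,0,0],"spin":0},{"gripper":0.4,"xyz":[0,0,0],"spin":-1},{"gripper":0.4,"xyz":[0,0,0],"spin":-1},{"gripper":0.4,"xyz":[0,0,0],"spin":-1},{"gripper":0.4,"xyz":[0,0,0],"spin":-1},{"gripper":0.4,"xyz":[0,0,0],"spin":-1},{"gripper":0.4,"xyz":[0,0,0],"spin":-1},{"gripper":0.4,"xyz":[0,0,0],"spin":-1},{"gripper":0.4,"xyz":[0,0,0],"spin":-1}])

```text
clock: 13.78
eef_pos: [444.0, -218.2, 64.2]
tcp_rot: [0.978, 0.21, -0.0, -0.0]
force: [0.2, -0.4, -0.1]
gripper_width: 51.1
gripper_force: 0.0
```

Call:
play_rows(targets=[{"gripper":0.4,"xyz":[0,0,0],"spin":-1},{"gripper":0.4,"xyz":[0,0,0],"spin":-1},{"gripper":0.4,"xyz":[0,0,0],"spin":-1},{"gripper":0.4,"xyz":[0,0,0],"spin":-1},{"gripper":0.4,"xyz":[0,0,0],"spin":-1},{"gripper":1,"xyz":[0,0,0],"spin":0},{"gripper":1,"xyz":[0,0,0],"spin":0},{"gripper":1,"xyz":[0,0,0],"spin":0},{"gripper":1,"xyz":[0,0,0],"spin":0},{"gripper":1,"xyz":[0,0,0],"spin":0}])

```text
clock: 15.02
eef_pos: [444.0, -218.2, 64.3]
tcp_rot: [0.873, 0.487, -0.0, -0.0]
force: [-0.5, 1.8, 4.4]
gripper_width: 21.9
gripper_force: 24.5
```

```bash
python3 -c "
from h import *
from cell import robot
goto([481.5,267.3,160],58.3)"
```

```text
t 15.025 pos [ 444.  -218.2   64.3] hd 58.35 quat [ 8.731e-01  4.875e-01 -0.000e+00 -1.000e-04] j [-0.55  0.54  1.93  0.    0.67  0.  ] F [-0.5  1.8  4.4] w 21.9
rows total xyz [14.428 -7.44  -3.19 ] spin 0.01
```

Call:
play_rows(targets=[{"gripper":1,"xyz":[0,0,0],"spin":0},{"gripper":1,"xyz":[0,0,-0.3],"spin":0},{"gripper":1,"xyz":[0,0,-0.7],"spin":0},{"gripper":1,"xyz":[0,0,-0.9],"spin":0},{"gripper":1,"xyz":[0,0,-1],"spin":0},{"gripper":1,"xyz":[0,0,-1],"spin":0},{"gripper":1,"xyz":[0.4,-0.2,-0.6],"spin":0},{"gripper":1,"xyz":[0.8,-0.41,0],"spin":0},{"gripper":1,"xyz":[1,-0.52,0],"spin":0},{"gripper":1,"xyz":[1,-0.52,0],"spin":0}], newtons=40)

```text
clock: 16.27
eef_pos: [452.2, -109.7, 199.7]
tcp_rot: [0.873, 0.487, 0.0, 0.0]
force: [1.3, -0.6, -1.4]
gripper_width: 21.3
gripper_force: 39.4
```

Call:
play_rows(targets=[{"gripper":1,"xyz":[1,-0.52,0],"spin":0},{"gripper":1,"xyz":[1,-0.52,0],"spin":0},{"gripper":1,"xyz":[1,-0.52,0],"spin":0},{"gripper":1,"xyz":[1,-0.52,0],"spin":0},{"gripper":1,"xyz":[1,-0.52,0],"spin":0},{"gripper":1,"xyz":[1,-0.52,0],"spin":0},{"gripper":1,"xyz":[1,-0.52,0],"spin":0},{"gripper":1,"xyz":[1,-0.52,0],"spin":0},{"gripper":1,"xyz":[0.8,-0.4,0],"spin":0},{"gripper":1,"xyz":[0.5,-0.25,0],"spin":0}])

```text
clock: 17.52
eef_pos: [475.6, 203.7, 199.6]
tcp_rot: [0.873, 0.488, 0.0, 0.0]
force: [0.0, -0.8, -0.6]
gripper_width: 21.4
gripper_force: 39.4
```

```bash
python3 -c "
from h import *
from cell import robot
goto([481.5,267.3,156],58.3)"
```

```text
t 17.525 pos [475.6 203.7 199.6] hd 58.42 quat [8.728e-01 4.880e-01 2.000e-04 1.000e-04] j [ 0.31  0.36  1.79 -0.    0.99  0.87] F [ 0.  -0.8 -0.6] w 21.4
rows total xyz [ 1.906 -0.948  1.452] spin 0.02
```

Call:
play_rows(targets=[{"gripper":1,"xyz":[0.8,-0.4,0],"spin":0},{"gripper":1,"xyz":[0.7,-0.35,0],"spin":0},{"gripper":1,"xyz":[0.4,-0.2,0.3],"spin":0},{"gripper":1,"xyz":[0,0,0.6],"spin":0},{"gripper":1,"xyz":[0,0,0.4],"spin":0},{"gripper":1,"xyz":[0,0,0],"spin":0},{"gripper":1,"xyz":[0,0,0],"spin":0}])

```text
clock: 18.4
eef_pos: [481.6, 266.0, 160.7]
tcp_rot: [0.873, 0.488, 0.0, 0.0]
force: [0.9, -1.2, -0.8]
gripper_width: 21.4
gripper_force: 39.3
```

Run:
```python
from h import *
import cv2
goto([481.5,267.3,156],58.3)
t=vision.grab_frame("scene")[:,:,::-1]
cv2.imwrite("pics/s3.png",cv2.resize(t[130:260,200:330],None,fx=4.5,fy=4.5,interpolation=cv2.INTER_CUBIC))
t=vision.grab_frame("top")[:,:,::-1]
cv2.imwrite("pics/t4.png",cv2.resize(t[145:240,210:310],None,fx=6,fy=6,interpolation=cv2.INTER_CUBIC))
```

```text
t 18.4 pos [481.6 266.  160.7] hd 58.35 quat [8.731e-01 4.875e-01 3.000e-04 0.000e+00] j [ 0.42  0.46  1.74 -0.    0.94  0.97] F [ 0.9 -1.2 -0.8] w 21.4
rows total xyz [ 0.036 -0.025  0.158] spin 0.01
```

View pics/s3.png

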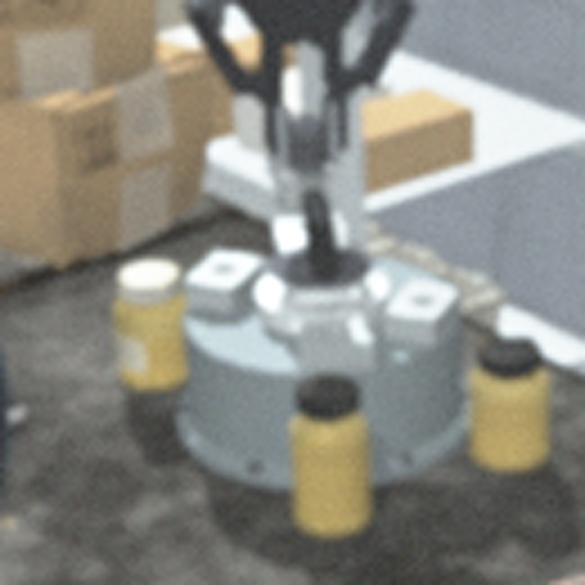

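The pin hangs upright in the jaws above the arm at about (300,130). From here I go down by feel.

Call:
play_rows(targets=[{"gripper":1,"xyz":[0.04,-0.02,0.2],"spin":0},{"gripper":1,"xyz":[0,0,0.14],"spin":0},{"gripper":1,"xyz":[0,0,0.03],"spin":0},{"gripper":1,"xyz":[0,0,0.03],"spin":0},{"gripper":1,"xyz":[0,0,0.03],"spin":0},{"gripper":1,"xyz":[0,0,0],"spin":0}])

```text
clock: 19.25
eef_pos: [481.4, 267.5, 147.4]
tcp_rot: [0.873, 0.488, 0.0, 0.0]
force: [-0.5, 0.3, -0.7]
gripper_width: 21.5
gripper_force: 39.3
```

Call:
play_rows(targets=[{"gripper":1,"xyz":[0,0,0.04],"spin":0},{"gripper":1,"xyz":[0,0,0.03],"spin":0},{"gripper":1,"xyz":[0,0,0],"spin":0}])

```text
clock: 19.62
eef_pos: [481.4, 267.5, 145.2]
tcp_rot: [0.873, 0.488, -0.0, -0.0]
force: [0.0, -1.2, -0.9]
gripper_width: 21.6
gripper_force: 39.3
```

Call:
play_rows(targets=[{"gripper":1,"xyz":[0,0,0.05],"spin":0},{"gripper":1,"xyz":[0,0,0.05],"spin":0},{"gripper":1,"xyz":[0,0,0.03],"spin":0},{"gripper":1,"xyz":[0,0,0.03],"spin":0},{"gripper":1,"xyz":[0,0,0],"spin":0}])

```text
clock: 20.25
eef_pos: [481.4, 267.5, 140.5]
tcp_rot: [0.873, 0.488, -0.0, -0.0]
force: [-0.0, 0.1, -1.3]
gripper_width: 21.5
gripper_force: 39.3
```

Call:
play_rows(targets=[{"gripper":1,"xyz":[0,0,0.03],"spin":0},{"gripper":1,"xyz":[0,0,0.03],"spin":0},{"gripper":1,"xyz":[0,0,0.03],"spin":0},{"gripper":1,"xyz":[0,0,0.03],"spin":0},{"gripper":1,"xyz":[0,0,0],"spin":0}])

```text
clock: 20.88
eef_pos: [481.4, 267.4, 136.8]
tcp_rot: [0.873, 0.488, -0.0, 0.0]
force: [0.7, -0.3, -0.5]
gripper_width: 21.5
gripper_force: 39.3
```

Call:
play_rows(targets=[{"gripper":1,"xyz":[0,0,0.04],"spin":0},{"gripper":1,"xyz":[0,0,0.04],"spin":0},{"gripper":1,"xyz":[0,0,0.04],"spin":0},{"gripper":1,"xyz":[0,0,0],"spin":0}])

```text
clock: 21.38
eef_pos: [481.4, 267.4, 133.2]
tcp_rot: [0.873, 0.488, -0.0, 0.0]
force: [1.2, -0.3, -2.3]
gripper_width: 21.8
gripper_force: 39.3
```

Call:
play_rows(targets=[{"gripper":1,"xyz":[0,0,0.05],"spin":0},{"gripper":1,"xyz":[0,0,0.05],"spin":0},{"gripper":1,"xyz":[0,0,0.05],"spin":0},{"gripper":1,"xyz":[0,0,0.05],"spin":0},{"gripper":1,"xyz":[0,0,0],"spin":0}])

```text
clock: 22.0
eef_pos: [481.4, 267.4, 127.1]
tcp_rot: [0.873, 0.488, -0.0, 0.0]
force: [3.4, -0.7, -1.4]
gripper_width: 21.5
gripper_force: 39.3
```

Call:
play_rows(targets=[{"gripper":1,"xyz":[0,0,0.03],"spin":0},{"gripper":1,"xyz":[0,0,0.03],"spin":0},{"gripper":1,"xyz":[0,0,0.02],"spin":0},{"gripper":1,"xyz":[0,0,0],"spin":0}])

```text
clock: 22.5
eef_pos: [481.4, 267.5, 124.9]
tcp_rot: [0.873, 0.488, 0.0, 0.0]
force: [2.4, -0.9, 0.3]
gripper_width: 21.5
gripper_force: 39.4
```

Call:
play_rows(targets=[{"gripper":1,"xyz":[0,0,0.02],"spin":0},{"gripper":1,"xyz":[0,0,0.02],"spin":0},{"gripper":1,"xyz":[0,0,0],"spin":0}])

```text
clock: 22.88
eef_pos: [481.5, 267.5, 124.3]
tcp_rot: [0.873, 0.488, 0.0, 0.0]
force: [0.1, -2.8, 7.1]
gripper_width: 21.6
gripper_force: 40.3
```

It seated at exactly the expected height (TCP 124.3) with 7 N. Now I let go and back off.

Call:
play_rows(targets=[{"gripper":0.4,"xyz":[0,0,-0.01],"spin":0},{"gripper":0.4,"xyz":[0,0,0],"spin":0},{"gripper":0.4,"xyz":[0,0,0],"spin":0},{"gripper":0.4,"xyz":[0,0,-0.3],"spin":0},{"gripper":0.4,"xyz":[0,0,-0.7],"spin":0},{"gripper":0.4,"xyz":[0,0,-1],"spin":0},{"gripper":0.4,"xyz":[0,0,-1],"spin":0},{"gripper":0.4,"xyz":[-1,0.5,0],"spin":0},{"gripper":0.4,"xyz":[-1,0.5,0],"spin":0},{"gripper":0.4,"xyz":[-1,0.5,0],"spin":0}])

```text
clock: 24.12
eef_pos: [472.4, 166.3, 214.7]
tcp_rot: [0.873, 0.488, 0.0, 0.0]
force: [0.3, -0.5, 0.1]
gripper_width: 51.2
gripper_force: 0.0
```

Call:
play_rows(targets=[{"gripper":0.4,"xyz":[-1,0.5,0],"spin":0},{"gripper":0.4,"xyz":[-1,0.5,0],"spin":0},{"gripper":0.4,"xyz":[-1,0.5,0],"spin":0},{"gripper":0.4,"xyz":[-1,0.5,0],"spin":0},{"gripper":0.4,"xyz":[-1,0.5,0],"spin":0},{"gripper":0.4,"xyz":[-1,0.5,0],"spin":0},{"gripper":0.4,"xyz":[-0.5,0.2,0],"spin":0},{"gripper":0.4,"xyz":[0,0,0],"spin":0}])

```text
clock: 25.12
eef_pos: [451.9, -49.5, 214.2]
tcp_rot: [0.873, 0.487, 0.0, 0.0]
force: [-0.0, 0.3, 0.1]
gripper_width: 51.5
gripper_force: 0.0
```

Run:
```python
from h import *
import cv2
goto([481.5,267.3,156],58.3)
t=vision.grab_frame("scene")[:,:,::-1]; s=cv2.resize(t[130:260,200:330],(390,390),interpolation=cv2.INTER_CUBIC)
t=vision.grab_frame("top")[:,:,::-1]; u=cv2.resize(t[145:243,212:310],(390,390),interpolation=cv2.INTER_CUBIC)
cv2.imwrite("pics/f.png",np.hstack([s,u]))
print("pin head top expected top-cam crop px",(w2px(np.array([481.4,264.7,126]))-[212,145])*390/98)
```

```text
t 25.125 pos [451.9 -49.5 214.2] hd 58.28 quat [8.734e-01 4.870e-01 1.000e-04 0.000e+00] j [-0.21  0.23  1.93  0.    0.98  0.34] F [-0.   0.3  0.1] w 51.5
rows total xyz [ 9.502 -4.711  1.942] spin -0.0
pin head top expected top-cam crop px [107.73706996 152.51597877]
```

View pics/f.png

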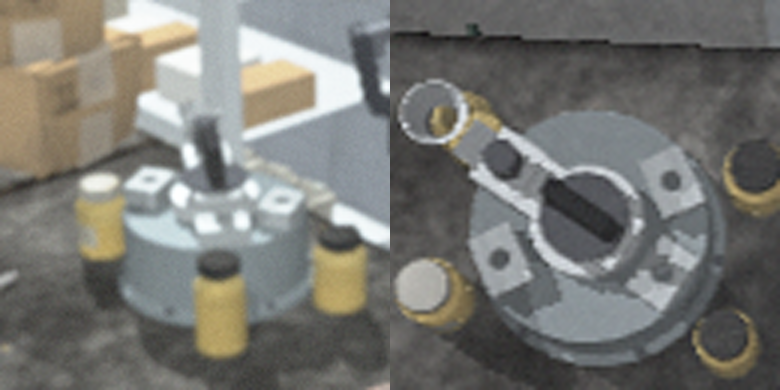

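The pin head sits on the arm at right-panel (113,157), close to its predicted place. The spout is over the open jar, about 10 mm off its axis by my estimate, and the jars haven't moved. Handing in.

```bash
python3 -c "
from cell import sign_off
print(sign_off())"
```

```text
the job is handed in; nothing more can be done
None
```

The job is handed in, with no verdict returned: the chute was turned the short way until its spout stood over the open jar (about 10 mm off its axis by my estimate), and the pin went in until its head met the arm at 7 N and was released, with the jars unmoved in the last pictures.

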